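# Pack the loose panel with the spacer and hold it to the fence

### The job

Three wooden panels lie in the three bays of a gluing jig, each a little short of the fence at the back. Stand the upright plywood spacer on the jig's bed in the one gap beside a panel that is wide enough for it, and let go of it; then push that panel back until it sits flush against the fence, with the spacer still beside it, and finish while holding it pressed there with the fingers, firmly but gently. Leave the other two panels and the things round the jig where they are.

Things in the scene. Friction and masses are not known exactly. Their poses are not given: they have to be found in the camera images.
- jig: fixed wooden gluing jig, 120 mm deep (x), 300 mm wide (y). Origin: centre of its underside, on the table; x points to the fence, away from the robot; z up. Bed 10 mm thick. Four walls 12 mm thick, 24 mm high above the bed, centred at y = -144, -48, 48, 144 mm, run from the open front (x = -60 mm) to the fence: three bays 84 mm wide, centred at y = -96, 0, 96 mm. Turned by up to 0.2 rad.
- fence: the fence, a fixed wooden bar along the back of the jig, 14 mm thick and 300 mm long, 28 mm high above the bed; origin at the middle of its underside, 53 mm ahead (+x) of the jig's origin at bed height. Its front face, against which panels are pushed, is at x = 46 mm in the jig's frame.
- panel_narrow: loose light wooden panel, dark inlaid field on top, 70 (x) x 60 (y) x 28 mm high, 0.12 kg, in one bay of the jig (which varies). Origin: underside, middle of its left (+y) edge; it spans y = -60 to 0, x = -35 to 35 mm. Gap to the right (-y) wall of its bay about 22 mm, the only one wide enough for the spacer. Its back face starts 12 to 22 mm short of the fence; push it +x
- panel_narrow_back (a point): centre of the narrow panel's back face (towards the fence), at [35, -30, 14] mm in the panel's frame
- panel_narrow_front (a point): centre of the narrow panel's front face (towards the robot), at [-35, -30, 14] mm in the panel's frame; the place to push
- panel_mid: loose light wooden panel, dark inlaid field on top, 70 (x) x 72 (y) x 28 mm high, 0.12 kg, in one bay of the jig (which varies). Origin: underside, middle of its left (+y) edge; it spans y = -72 to 0, x = -35 to 35 mm. Gap to the right (-y) wall of its bay about 10 mm: too narrow for the spacer. Leave alone
- panel_wide: loose light wooden panel, dark inlaid field on top, 70 (x) x 78 (y) x 28 mm high, 0.12 kg, in one bay of the jig (which varies). Origin: underside, middle of its left (+y) edge; it spans y = -78 to 0, x = -35 to 35 mm. Gap to the right (-y) wall of its bay about 4 mm: too narrow for the spacer. Leave alone
- spacer: loose plywood spacer, an upright plate 60 mm long (x), 17 mm thick (y), 60 mm high, 0.05 kg, standing on the table right of the jig. Origin: centre of its underside, z up. Grip its upper half across the 17 mm: on the bed it stands 32 mm higher than the panels. In the gap its long side lies along the panel's side (x along the jig's x, either way round).
- glue_bottle: bystander: small bottle of glue 40x40x110 mm, origin under its centre
- tape_roll: bystander: roll of tape lying flat, 96x96x24 mm, origin under its centre
- sanding_block: bystander: wooden block lying flat, 87x112x26 mm over all, origin under its centre

How it is judged:
By the outcome, as a careful person would: the job done as asked, in the order asked, and still so for the second after the job is handed in, while the arm keeps its last pose, push and grip.
It also fails if it takes over 51 s, if anything falls off the work surface, if the arm or the gripper's body presses on something with over 40 N, if the wrist force passes 120 N, or if a joint passes its speed limit or range.

### The arm

A 6-joint arm with a two-finger parallel gripper is mounted at the origin on the work surface; the furniture and walls round the work are solid. World frame = base frame: x ahead of the robot, y to its left, z up, the work surface at z = 0. Lengths are in mm, angles in rad, forces in N, time in s.
With the tool pointing down it reaches from about 350 to 975 mm from the base axis. Payload 7.1 kg.
Tool frame: the origin (TCP) lies between the finger pads; the fingertips stand 17 mm ahead of it and the grasp point (between the pads) lies 2 mm behind it; z points along the fingers, y is the line along which they close (so a half turn about z gives the same grasp; the last joint's range is limited). The gripper opens to 88 mm and grips with 3 to 60 N. Pads are 20 mm wide; open, the fingers measure 115 mm over their backs; the gripper's body (75 mm by 178 mm) begins 61 mm behind the grasp point.
Start: joints at [-1.288, 0.423, 1.63, -0, 1.089, -0.019], TCP at [185.792, -596.729, 239.675] pointing down, gripper open.
Joint ranges: [-3, 3], [-0.9, 2.11], [0.09, 2.58], [-1.31, 4.45], [0.11, 2.69], [-2.54, 2.54]. Speed limits (rad/s): [2.39, 2.39, 3.01, 3.14, 3.14, 3.14].

### API

Orientations are given as a rotation vector (axis times angle).
In Python, from workcell import ctrl gives the robot as it stands.
- The arm moves only by the tool jog_arm, called after ">>>" as name([rows], argument=value, ...), one row to a line, values as JSON. Schema: {"type":"object","properties":{"offsets":{"type":"array","items":{"type":"array","items":{"type":"array","items":{"type":"number"},"minItems":6,"maxItems":6},"minItems":1,"maxItems":5},"minItems":1,"maxItems":1},"aperture":{"type":"number"},"only":{"type":"string"},"quiet":{"type":"boolean"},"lines":{"type":"string"}},"required":["offsets"],"additionalProperties":false}. offsets is a list that holds a single list of rows (three levels of brackets), with 1 to 5 rows, each of 6 numbers: dx, dy, dz in a scale on which 1.0 is 400 mm, then a rotation vector rx, ry, rz in normalised numbers (1 is pi rad); each row shifts and turns the commanded pose from where the row before left it, along the tool's axes as they then stand; what a row does not reach is not made up. A row lasts 1/12 s, in which the tool goes at most 41.7 mm and 0.125 rad, less where a joint would pass 70% of its speed; a pose out of reach is approached as far as the arm can. aperture is the finger opening in mm, set as the call begins (left out keeps the last). The fingers move at their own pace and stop on an object; the grip force is fixed at half the most. Time passes only in rows, so rows that do not move let the fingers close. The tool returns the time, the measured TCP pose, the force, the opening and the grip force at its end. only (a regular expression) keeps the lines of the reply that match it, lines (a string "A,B") keeps lines A to B, and quiet returns only ok. Input that does not fit is refused with a message, and nothing moves.
- ctrl.get_obs(): the state, without advancing time (a new reading comes with each control period).
- ctrl.get_image(name): name is "side" or "top" or "wrist"; returns a dict with "img" (420x560x3 uint8, red, green, blue), "fx", "fy", "cx", "cy" (pixels), "R" (3x3) and "t" (3): a world point X has camera coordinates R X + t. Camera axes: x right, y down, z forward; pixel columns grow to the right and rows downward; lengths in mm; the calibration is good to about 2 mm. The wrist camera is an equidistant fisheye: a pixel r from the principal point sees the ray r / f radians off the axis. A picture is of the moment at which its call begins. There is no depth.
- ctrl.close_job(): hands the job in; it is judged then, once.
The state is a dict: "t": time; "qpos": joint angles; "qvel": joint speeds; "joint_torque": joint torques, N m; "ee_pos": TCP position; "orientation": TCP orientation; "ft_force": force on the tool from outside, world axes, zero at the start; "moment": the same for the moment, N m; "width": finger opening in mm; "grasp_force": force on a finger pad.
Only numpy, scipy, OpenCV 4.12 (cv2) and the standard library are available. Lean on these libraries where they do the work, as an engineer would, in place of code of your own. Each camera call takes 0.05 s, during which the arm holds its last target. There are 200 camera calls.

## Working session

There is one attempt and no reset: what is moved stays moved. The work goes in short steps, Python scripts to look and compute and a tool call to move; the robot and the scene stay as the last step left them, time stands still between calls to the robot, and variables do not carry over. Pictures are saved under pics/ and viewed, at most 10 in all, crops included, and the job is handed in when it is done.

```bash
ls; mkdir -p pics; python3 - <<'E'
from workcell import ctrl
import cv2,numpy as np,pickle
d={}
for n in("top","side"):
    c=ctrl.get_image(n);d[n]=c;cv2.imwrite(f"pics/{n}0.png",c["img"][:,:,::-1])
    print(n,c["fx"],c["cx"],c["cy"],np.round(c["R"],3).tolist(),np.round(c["t"]))
pickle.dump(d,open("c0.pkl","wb"))
o=ctrl.get_obs();print(o)
E
```

```text
pics
workcell.py
top 452.29358731125535 276.0123105707292 211.80489378957867 [[0.003, -1.0, -0.007], [-0.988, -0.002, -0.155], [0.155, 0.007, -0.988]] [  16.  548. 1124.]
side 434.02370588486656 277.0438819730111 203.1479544744308 [[-0.858, -0.514, -0.014], [-0.344, 0.593, -0.728], [0.383, -0.619, -0.685]] [ 466.  217. 1144.]
{'t': 0.1, 'qpos': array([-1.28800145e+00,  4.23748823e-01,  1.63057652e+00, -1.88498124e-05,
        1.08861498e+00, -1.89881300e-02]), 'qvel': array([-0.00052474, -0.00282698, -0.00298915, -0.00087227,  0.00066324,
       -0.00033347]), 'joint_torque': array([-5.30783309e-04, -5.45613313e+01, -2.74323982e+01,  6.45315601e-02,
        1.88084983e-02, -1.50794773e-05]), 'ee_pos': array([ 185.66174589, -596.30040419,  239.00371804]), 'orientation': array([-3.10457549e+00, -4.72055933e-01,  3.04285932e-04]), 'ft_force': array([0.50895363, 0.82684924, 0.34356143]), 'moment': array([ 0.05715469, -0.03039959,  0.00385519]), 'grasp_force': 0.0, 'width': 87.85276924802558}
```

View pics/top0.png

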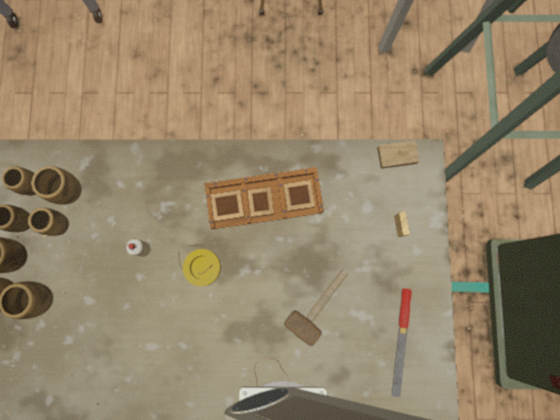

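View pics/side0.png

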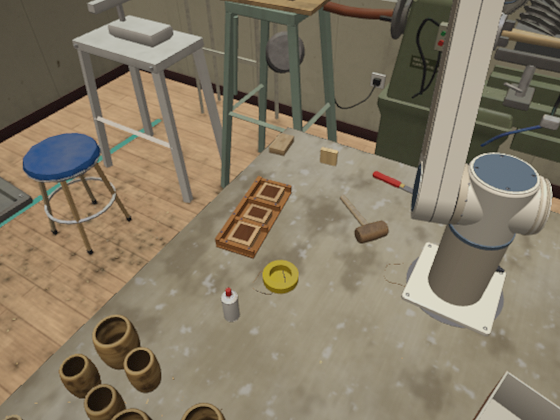

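The top view shows the jig around (264,199), the spacer at (402,223), the sanding block at (398,154), and the tape and glue bottle on the left. I'll zoom in on the jig and the spacer.

```bash
python3 - <<'E'
import cv2,numpy as np
a=cv2.imread("pics/top0.png")
x=cv2.resize(a[160:240,195:335],None,fx=5.5,fy=5.5,interpolation=cv2.INTER_CUBIC)
y=cv2.resize(a[205:245,385:420],None,fx=3.9,fy=3.9,interpolation=cv2.INTER_CUBIC)
o=np.zeros((600,770,3),np.uint8);o[:440,:770]=x;o[443:443+y.shape[0],:y.shape[1]]=y
s=cv2.imread("pics/side0.png");z=cv2.resize(s[140:170,310:350],None,fx=5,fy=5,interpolation=cv2.INTER_CUBIC)
o[443:593,300:500]=z
cv2.imwrite("pics/crop0.png",o)
E
```

```text
(no output)
```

View pics/crop0.png

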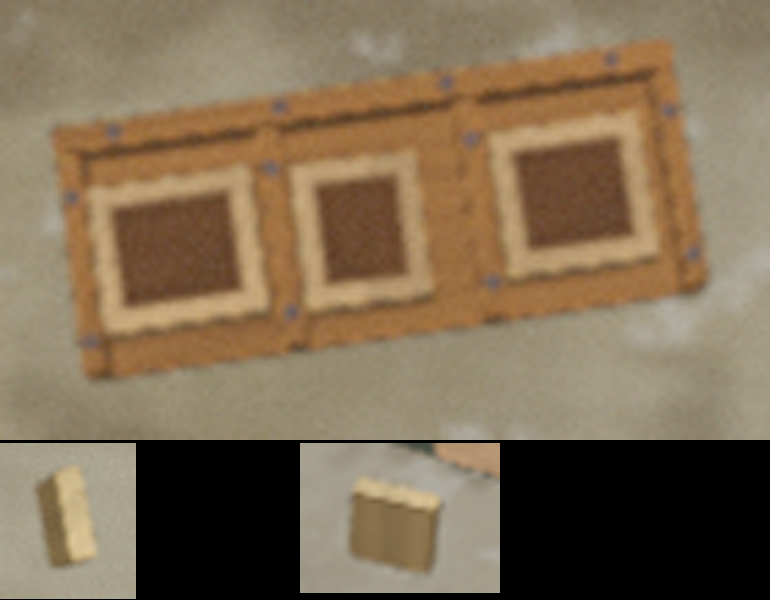

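The narrow panel is in the middle bay, with its light frame at crop (290–432, 152–310) and the gap on its right. The spacer's top face is at crop (57–97, 465–565). Next I'll measure these by projecting masks onto planes.

```bash
cat > h.py <<'E'
import numpy as np,cv2
from scipy.spatial.transform import Rotation as Ro
def ray(c,p,fish=False):
    p=np.atleast_2d(np.asarray(p,float));q=np.c_[(p[:,0]-c["cx"])/c["fx"],(p[:,1]-c["cy"])/c["fy"]]
    if fish:
        r=np.linalg.norm(q,axis=1,keepdims=True)+1e-9;d=np.c_[np.sin(r)*q/r,np.cos(r)]
    else: d=np.c_[q,np.ones(len(q))]
    R=np.array(c["R"]);return -R.T@np.array(c["t"]),d@R
def onz(c,p,z,fish=False):
    o,d=ray(c,p,fish);return (o+d*((z-o[2])/d[:,2])[:,None])[:,:2]
def tool(v):  # world vector -> tool axes
    from workcell import ctrl
    return Ro.from_rotvec(ctrl.get_obs()["orientation"]).inv().apply(v)
def rect(c,m,z,fish=False,up=4):
    ct=max(cv2.findContours(m,cv2.RETR_EXTERNAL,cv2.CHAIN_APPROX_NONE)[0],key=cv2.contourArea)
    P=onz(c,(ct[:,0]+.5)/up-.5,z,fish)
    (x,y),(w,h),a=cv2.minAreaRect(P.astype(np.float32))
    return np.round([x,y,w,h,a],1)
E
python3 - <<'E'
from h import *
import pickle
c=pickle.load(open("c0.pkl","rb"))["top"]
print("cam",-c["R"].T@c["t"])
up=4;im=cv2.resize(c["img"],None,fx=up,fy=up,interpolation=cv2.INTER_CUBIC)
for n,p in(("frame",(80,320)),("fence",(60,140)),("spc",None)): pass
s=lambda x,y:c["img"][int(160+y/5.5),int(195+x/5.5)]
print("light",s(100,250),"jig",s(450,200),"fence",s(350,100),"table",c["img"][240,230],"spacer top",c["img"][int(205+510/3.9-443/3.9),int(385+80/3.9)],"side",c["img"][int(205+(520-443)/3.9),int(385+52/3.9)])
hsv=cv2.cvtColor(im,cv2.COLOR_RGB2HSV)
I=im.astype(int)
sub=lambda m,x0,y0,x1,y1:(lambda z:(z.__setitem__((slice(y0*4,y1*4),slice(x0*4,x1*4)),m[y0*4:y1*4,x0*4:x1*4]),z)[1])(np.zeros_like(m))
l=((I[...,0]>185)&(I[...,0]-I[...,2]>40)).astype(np.uint8)*255
for n,b in(("wide",(205,185,246,224)),("narrow",(246,185,277,220)),("mid",(282,178,318,214))): print(n,rect(c,sub(l,*b),38))
print("spc",rect(c,sub(l,390,205,415,240),60))
j=((I[...,0]-I[...,2]>55)).astype(np.uint8)*255
print("jig",rect(c,sub(j,195,160,335,240),38))
# corner hand picks
f=lambda L:[(195+x/5.5,160+y/5.5) for x,y in L]
print(onz(c,f([(55,130),(672,42),(290,168),(412,152),(432,293),(310,310)]),38),onz(c,f([(95,378),(705,290)]),34))
print(onz(c,[(385+x/3.9,205+(y-443)/3.9) for x,y in[(57,478),(78,465),(97,555),(70,565)]],60))
E
```

```text
cam [ 366.66086401    8.96010493 1196.04424904]
light [191 161 119] jig [163 115  68] fence [163 116  69] table [144 132 107] spacer top [203 180 134] side [116  94  61]
wide [566.9 145.6  68.5  74.6   8.7]
narrow [574.7  70.1  66.9  35.2   6.3]
mid [617.5 -38.7  24.7  69.2  15. ]
spc [ 519.1 -306.3   59.8   17.7    8.3]
jig [587.1  50.  126.  300.6   8.6]
[[623.29087228 204.01655514]
 [666.74606593 -90.2606627 ]
 [604.99977843  91.75691963]
 [612.84574687  33.84021243]
 [545.05512925  24.07186186]
 [536.84856148  81.47010739]] [[ 504.8944098   182.56941695]
 [ 547.35283576 -104.8411975 ]]
[[ 540.4797473  -295.93739027]
 [ 549.06640016 -309.91757864]
 [ 490.23332634 -319.73371449]
 [ 483.71175686 -302.07154956]]
```

Careful with the scale: shifts go in shares of 400 mm and turns go in shares of pi rad. That gives: 31 mm is 0.0775, -20 mm is -0.05, 0.077 rad is 0.0245.

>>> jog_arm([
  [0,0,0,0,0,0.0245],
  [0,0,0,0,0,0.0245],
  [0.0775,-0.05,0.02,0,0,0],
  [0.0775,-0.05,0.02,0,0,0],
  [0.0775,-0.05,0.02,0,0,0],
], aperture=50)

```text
refused: offsets: the value is too long (schema: maxItems 1). Nothing was moved.
```

Nothing moved. I misread the format; it is a list holding one list of rows, three levels of brackets. Resending.

>>> jog_arm([
  [[0,0,0,0,0,0.0245],[0,0,0,0,0,0.0245],[0.0775,-0.05,0.02,0,0,0],[0.0775,-0.05,0.02,0,0,0],[0.0775,-0.05,0.02,0,0,0]],
], aperture=50)

```text
t: 0.52
ee_pos: [269.2, -522.9, 215.1]
orientation: [-3.133, -0.229, 0.0]
ft_force: [0.7, -0.9, -0.3]
width: 57.9
grasp_force: 0.0
```

>>> jog_arm([
  [[0.0775,-0.05,0.02,0,0,0],[0.0775,-0.05,0.02,0,0,0],[0.0775,-0.05,0.02,0,0,0],[0.0775,-0.05,0.02,0,0,0],[0.0775,-0.05,0.02,0,0,0]],
])

```text
t: 0.93
ee_pos: [408.5, -400.4, 175.1]
orientation: [-3.133, -0.232, 0.0]
ft_force: [0.1, -0.7, 0.5]
width: 50.2
grasp_force: 0.0
```

>>> jog_arm([
  [[0.0775,-0.05,0.02,0,0,0],[0.0775,-0.05,0.02,0,0,0],[0.0775,-0.05,0.02,0,0,0],[0.0775,-0.05,0.02,0,0,0],[0,0,0,0,0,0]],
])

```text
t: 1.35
ee_pos: [521.6, -300.3, 142.1]
orientation: [-3.131, -0.239, 0.0]
ft_force: [-0.6, -0.2, 0.3]
width: 49.9
grasp_force: 0.0
```

```bash
python3 - <<'E'
from h import *
from workcell import ctrl
import pickle
c=ctrl.get_image("wrist");pickle.dump(c,open("w1.pkl","wb"));cv2.imwrite("pics/w1.png",c["img"][:,:,::-1])
o=ctrl.get_obs();print(o["ee_pos"],Ro.from_rotvec(o["orientation"]).as_matrix()[:,0],-c["R"].T@c["t"],c["fx"])
E
```

```text
[ 519.8695386  -301.9839821   142.49180898] [ 0.98841569  0.15176669 -0.00114189] [ 603.05991237 -287.9356624   287.74846954] 325.19226210127806
```

View pics/w1.png

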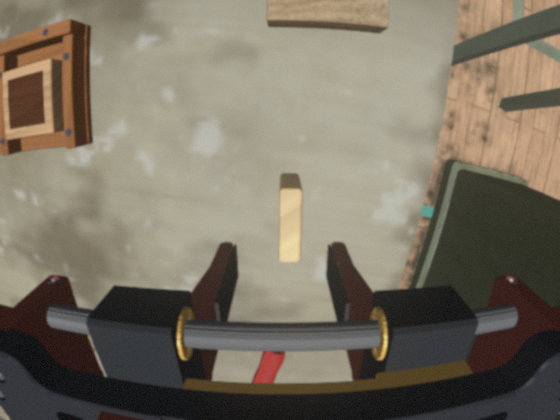

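The wrist view shows the spacer's bright top at (280–302, 187–262), between the fingers and slightly to the right. Now to measure it.

```bash
python3 - <<'E'
from h import *
import pickle
from workcell import ctrl
c=pickle.load(open("w1.pkl","rb"))
print(c["img"][220,291],c["img"][180,291],c["img"][220,270])
I=cv2.resize(c["img"],None,fx=4,fy=4,interpolation=cv2.INTER_CUBIC).astype(int)
m=((I[...,0]>170)&(I[...,0]-I[...,2]>55)).astype(np.uint8)*255
z=np.zeros_like(m);z[170*4:275*4,270*4:315*4]=m[170*4:275*4,270*4:315*4]
r=rect(c,z,60,True);print(r)
p=ctrl.get_obs()["ee_pos"];print(tool([r[0]-p[0],r[1]-p[1],52-p[2]]))
E
```

```text
[218 194 150] [107  94  72] [172 168 149]
[ 518.1 -306.6   59.    16.3    8.2]
[-2.34626562  4.40558479 90.48918301]
```

Converted, 30 mm is 0.075, 4.4 mm is 0.011.

>>> jog_arm([
  [[-0.005,0.011,0.0375,0,0,0],[0,0,0.075,0,0,0],[0,0,0.075,0,0,0],[0,0,0.0375,0,0,0],[0,0,0,0,0,0]],
])

```text
t: 1.82
ee_pos: [513.8, -308.7, 50.3]
orientation: [-3.129, -0.23, 0.009]
ft_force: [-0.1, 0.8, 0.0]
width: 50.1
grasp_force: 0.0
```

>>> jog_arm([
  [[0,0,0,0,0,0],[0,0,0,0,0,0],[0,0,0,0,0,0],[0,0,0,0,0,0],[0,0,0,0,0,0]],
], aperture=0)

```text
t: 2.23
ee_pos: [517.6, -309.7, 54.9]
orientation: [3.132, 0.232, 0.002]
ft_force: [-0.3, 1.1, -0.2]
width: 20.1
grasp_force: 0.1
```

>>> jog_arm([
  [[0,0,0,0,0,0],[0,0,0,0,0,0],[0,0,0,0,0,0],[0,0,0,0,0,0],[0,0,0,0,0,0]],
])

```text
t: 2.65
ee_pos: [517.5, -309.5, 54.7]
orientation: [3.132, 0.232, 0.002]
ft_force: [-1.4, -0.1, 8.2]
width: 16.7
grasp_force: 30.0
```

Converted, -30 mm is -0.075, -25 mm is -0.0625.

>>> jog_arm([
  [[0,0,-0.025,0,0,0],[0,0,-0.0625,0,0,0],[0,0,-0.075,0,0,0],[0,0,-0.0375,0,0,0],[0,0,0,0,0,0]],
])

```text
t: 3.07
ee_pos: [519.1, -310.4, 137.8]
orientation: [3.129, 0.232, 0.009]
ft_force: [-0.1, 0.0, 0.1]
width: 16.7
grasp_force: 30.0
```

>>> jog_arm([
  [[0.02,-0.05,0,0,0,0],[0.03,-0.075,0,0,0,0],[0.03,-0.075,0,0,0,0],[0.03,-0.075,0,0,0,0],[0.03,-0.075,0,0,0,0]],
])

```text
t: 3.48
ee_pos: [551.2, -160.9, 132.8]
orientation: [-3.132, -0.231, 0.002]
ft_force: [1.3, -0.1, -0.4]
width: 16.6
grasp_force: 30.0
```

>>> jog_arm([
  [[0.03,-0.075,0,0,0,0],[0.03,-0.075,0,0,0,0],[0.03,-0.075,0,0,0,0],[0.03,-0.075,0,0,0,0],[0.03,-0.075,0,0,0,0]],
])

```text
t: 3.9
ee_pos: [588.5, -3.6, 132.7]
orientation: [-3.133, -0.232, 0.002]
ft_force: [-0.2, -0.4, -0.3]
width: 16.6
grasp_force: 30.0
```

>>> jog_arm([
  [[0.0225,-0.0575,0,0,0,0],[0,0,0,0,0,0],[0,0,0,0,0,0],[0,0,0,0,0,0]],
])

```text
t: 4.23
ee_pos: [593.9, 18.5, 132.9]
orientation: [3.133, 0.233, -0.002]
ft_force: [-0.1, -0.5, -0.3]
width: 16.9
grasp_force: 30.0
```

```bash
python3 - <<'E'
from h import *
from workcell import ctrl
import pickle
d={n:ctrl.get_image(n) for n in("wrist","top")}
pickle.dump(d,open("w2.pkl","wb"));c=d["wrist"];cv2.imwrite("pics/w2.png",c["img"][:,:,::-1])
o=ctrl.get_obs();print(o["ee_pos"],Ro.from_rotvec(o["orientation"]).as_matrix()[:,0],-c["R"].T@c["t"],c["fx"])
E
```

```text
[594.03563872  17.73817684 133.23486285] [ 0.98925307  0.14620986 -0.00102061] [675.47692731  30.84730078 278.48280599] 325.19226210127806
```

View pics/w2.png

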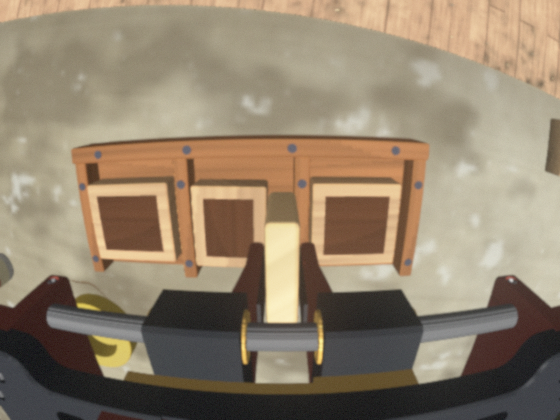

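The view shows the jig with the spacer held above the middle bay's gap. The panel's right edge is near col 268, and the wall right of the gap is at about cols 294–309. I'll zoom in.

```bash
python3 - <<'E'
import cv2
a=cv2.imread("pics/w2.png")
cv2.imwrite("pics/w2c.png",cv2.resize(a[130:280,170:320],None,fx=4,fy=4,interpolation=cv2.INTER_CUBIC))
E
```

```text
(no output)
```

View pics/w2c.png

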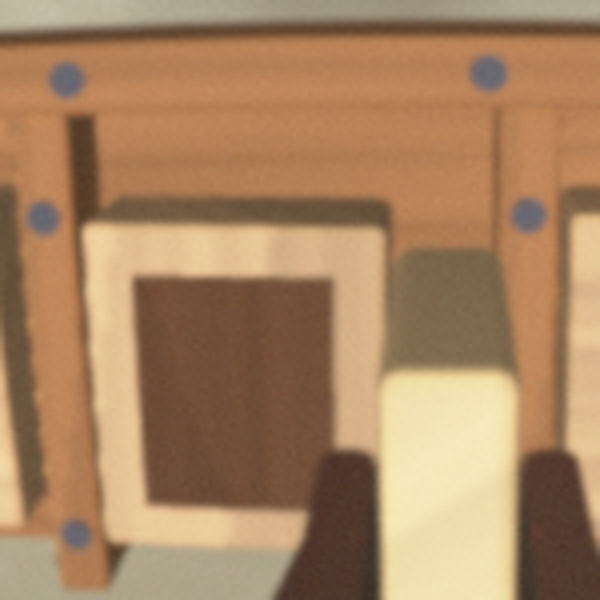

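```bash
python3 - <<'E'
from h import *
import pickle
from workcell import ctrl
c=pickle.load(open("w2.pkl","rb"))["wrist"]
f=lambda L,z:onz(c,[(170+(x+.5)/4-.5,130+(y+.5)/4-.5) for x,y in L],z,True)
S=f([(43,217),(528,214),(76,534)],34);F=f([(67,79),(488,73)],38)
print(S,F)
d=S[0]-S[1];e=S[0]-S[2];g=F[0]-F[1];print("angles",np.arctan2(-d[0],d[1]),np.arctan2(e[1],e[0]),np.arctan2(-g[0],g[1]),np.linalg.norm(d))
th=np.arctan2(-d[0],d[1]);ex=np.array([np.cos(th),np.sin(th)]);ey=np.array([-ex[1],ex[0]])
m=S[:2].mean(0)
J=lambda P:np.round(np.c_[(P-m)@ex,(P-m)@ey],1).tolist()
# y relative to the bay centre (walls' screws at +-48)
print("screw",J(S),"fence scr",J(F))
print("wall3",J(f([(498,130),(503,215),(555,130),(562,215)],34)))
print("fence front top",J(f([(300,108)],38)))
print("panel",J(f([(85,225),(386,225),(107,543)],38)))
b=f([(402,250),(490,250)],79);t=f([(383,373),(516,373)],139)
print("spacer bottom",J(b),"top",J(t)); print("tcp",J(ctrl.get_obs()["ee_pos"][None,:2]),"th",th)
E
```

```text
[[606.25718659 102.52627205]
 [620.61908602   7.33489944]
 [536.58784371  92.00297919]] [[635.17896213  98.66337434]
 [646.98552977  19.42457938]]
angles 0.14974456732352934 0.1499130159488053 0.14791165119058386 96.26869468045669
screw [[-0.0, 48.1], [0.0, -48.1], [-70.5, 48.1]] fence scr [[28.0, 40.0], [27.9, -40.1]]
wall3 [[16.4, -42.2], [-0.2, -43.3], [16.5, -53.1], [-0.2, -54.7]]
fence front top [[21.4, -5.0]]
panel [[-0.8, 38.2], [-1.2, -20.9], [-70.3, 40.1]]
spacer bottom [[4.7, -25.4], [4.7, -39.4]] top [[6.2, -25.4], [6.2, -40.6]]
tcp [[-24.7, -33.9]] th 0.14974456732352934
```

Converted, 15 mm is 0.0375, 10 mm is 0.025, -0.003 rad is -0.001.

>>> jog_arm([
  [[0.0075,-0.0018,0.025,0,0,-0.001],[0.0075,-0.0018,0.0375,0,0,0],[0,0,0.0175,0,0,0],[0,0,0,0,0,0],[0,0,0,0,0,0]],
])

```text
t: 4.75
ee_pos: [599.8, 20.5, 100.9]
orientation: [-3.133, -0.236, 0.003]
ft_force: [0.1, -0.7, -0.2]
width: 17.0
grasp_force: 30.0
```

```bash
python3 - <<'E'
from h import *
from workcell import ctrl
import pickle
c=ctrl.get_image("wrist");pickle.dump(c,open("w3.pkl","wb"))
a=c["img"][:,:,::-1]
cv2.imwrite("pics/w3c.png",cv2.resize(a[130:280,170:320],None,fx=4,fy=4,interpolation=cv2.INTER_CUBIC))
print(ctrl.get_obs()["ee_pos"])
E
```

```text
[600.21591801  20.67875159 101.52279291]
```

View pics/w3c.png

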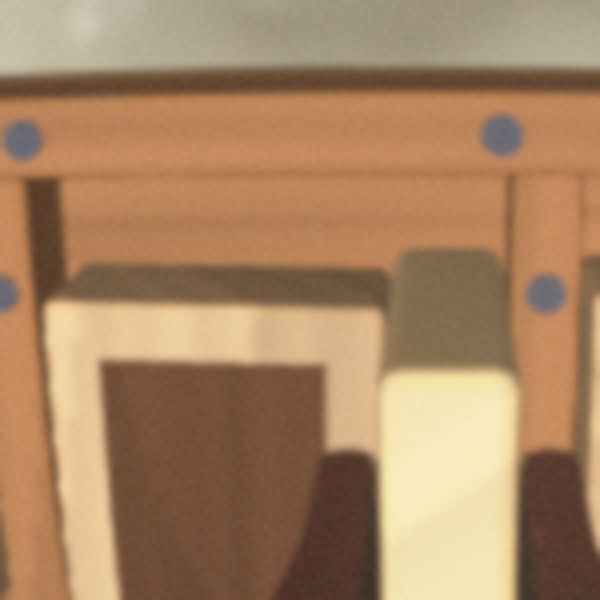

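The spacer's lower far edge is at crop cols 401–494, row 250, between the panel's edge at (384,308) and the wall at about col 510. I'll compute the offsets.

```bash
python3 - <<'E'
from h import *
import pickle
c=pickle.load(open("w3.pkl","rb"))
f=lambda L,z:onz(c,[(170+(x+.5)/4-.5,130+(y+.5)/4-.5) for x,y in L],z,True)
F=f([(22,140),(502,134)],38);g=F[0]-F[1];th=.1493
print(np.arctan2(-g[0],g[1]),np.linalg.norm(g))
ex=np.array([np.cos(th),np.sin(th)]);ey=np.array([-ex[1],ex[0]]);m=F.mean(0)-53*ex
J=lambda P:np.round(np.c_[(P-m)@ex,(P-m)@ey],1).tolist()
print("fence",J(F),"scr",J(f([(546,294)],34)),"wall",J(f([(508,185),(514,290),(580,185)],34)))
print("panel",J(f([(46,302),(384,308)],38)))
print("spacer bottom",J(f([(398,255),(496,255)],46.5)),"top",J(f([(381,374),(517,374)],106.5)))
print("jig",m)
E
```

```text
0.151090394135686 80.44992586401939
fence [[52.9, 40.2], [53.1, -40.2]] scr [[24.8, -48.3]] wall [[43.7, -41.5], [25.5, -42.8], [43.8, -53.6]]
panel [[24.4, 38.2], [23.4, -20.8]]
spacer bottom [[35.0, -23.5], [35.0, -39.2]] top [[37.0, -23.9], [37.1, -39.5]]
jig [588.67595563  51.18379723]
```

Converted, 12 mm is 0.03, 10 mm is 0.025.

>>> jog_arm([
  [[0,0,0.025,0,0,0],[0,0,0.03,0,0,0],[0,0,0.02,0,0,0],[0,0,0.005,0,0,0],[0,0,0,0,0,0]],
])

```text
t: 5.22
ee_pos: [599.5, 21.1, 68.4]
orientation: [-3.133, -0.237, 0.003]
ft_force: [-1.1, 0.9, 0.3]
width: 16.6
grasp_force: 30.0
```

>>> jog_arm([
  [[0,0,0.0038,0,0,0],[0,0,0.0038,0,0,0],[0,0,0.0025,0,0,0],[0,0,0,0,0,0],[0,0,0,0,0,0]],
])

```text
t: 5.63
ee_pos: [600.4, 21.1, 65.8]
orientation: [3.133, 0.237, 0.0]
ft_force: [-0.5, -0.6, -1.0]
width: 16.8
grasp_force: 30.0
```

Converted, 0.7 mm is 0.0018.

>>> jog_arm([
  [[0,0,0.0018,0,0,0],[0,0,0.0018,0,0,0],[0,0,0,0,0,0],[0,0,0,0,0,0]],
])

```text
t: 5.97
ee_pos: [600.5, 21.1, 64.7]
orientation: [3.133, 0.237, 0.001]
ft_force: [-1.4, -0.5, 5.0]
width: 16.7
grasp_force: 30.0
```

>>> jog_arm([
  [[0,0,0,0,0,0],[0,0,0,0,0,0],[0,0,0,0,0,0],[0,0,0,0,0,0],[0,0,0,0,0,0]],
], aperture=40)

```text
t: 6.38
ee_pos: [600.3, 21.1, 64.1]
orientation: [3.133, 0.237, -0.0]
ft_force: [0.1, 0.7, -0.0]
width: 39.8
grasp_force: 0.0
```

>>> jog_arm([
  [[0,0,-0.0125,0,0,0],[0,0,-0.0375,0,0,0],[0,0,-0.0625,0,0,0],[0,0,-0.075,0,0,0],[0,0,0,0,0,0]],
])

```text
t: 6.8
ee_pos: [603.6, 21.1, 144.7]
orientation: [3.132, 0.237, 0.013]
ft_force: [1.7, 1.1, 1.3]
width: 39.8
grasp_force: 0.0
```

```bash
python3 - <<'E'
from h import *
from workcell import ctrl
import pickle
d={n:ctrl.get_image(n) for n in("wrist","side")}
pickle.dump(d,open("w4.pkl","wb"))
a=d["wrist"]["img"][120:300,80:430,::-1];cv2.imwrite("pics/w4.png",cv2.resize(a,None,fx=2.2,fy=2.2,interpolation=cv2.INTER_CUBIC))
E
```

```text
(no output)
```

View pics/w4.png

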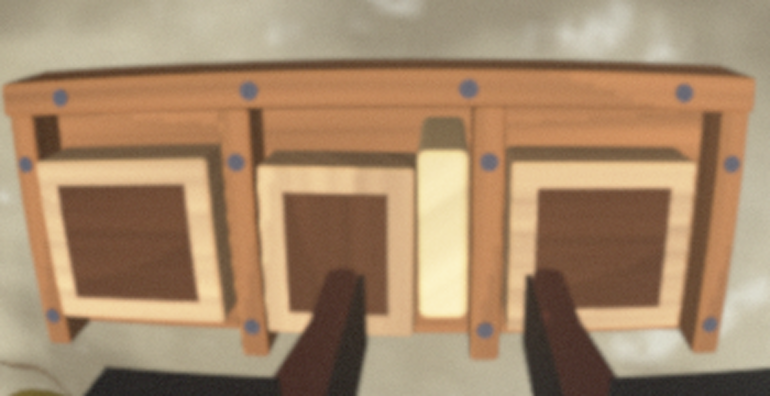

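The spacer stands upright in the gap at crop cols 418–468, released, and the panels look undisturbed. Next I'll move in front of the narrow panel.

Converted, -30 mm is -0.075, -28 mm is -0.07.

>>> jog_arm([
  [[-0.07,-0.0325,0,0,0,0],[-0.075,-0.035,0,0,0,0],[-0.075,-0.035,0,0,0,0],[0,0,0.0375,0,0,0],[0,0,0.0625,0,0,0]],
], aperture=6)

```text
t: 7.32
ee_pos: [506.2, 48.9, 99.8]
orientation: [-3.133, -0.238, -0.003]
ft_force: [1.2, 0.1, -0.1]
width: 10.3
grasp_force: 0.0
```

>>> jog_arm([
  [[0,0,0.075,0,0,0],[0,0,0.0625,0,0,0],[0,0,0.03,0,0,0],[0,0,0.01,0,0,0],[0,0,0,0,0,0]],
])

```text
t: 7.73
ee_pos: [506.2, 48.3, 27.1]
orientation: [-3.133, -0.237, 0.005]
ft_force: [-0.5, -0.1, 0.3]
width: 5.7
grasp_force: 0.0
```

```bash
python3 - <<'E'
from h import *
from workcell import ctrl
o=ctrl.get_obs();th=.1495;ex=np.array([np.cos(th),np.sin(th)]);ey=np.array([-ex[1],ex[0]])
v=o["ee_pos"][:2]-[588.7,51.2];print(v@ex,v@ey,o["ee_pos"])
E
```

```text
-82.00117549079772 9.407521971702025 [506.21230101  48.2890266   27.12940242]
```

>>> jog_arm([
  [[0,0,0,0,0,0],[0,0,0,0,0,0]],
])

```text
t: 7.9
ee_pos: [508.0, 48.4, 29.3]
orientation: [3.133, 0.237, 0.003]
ft_force: [-0.3, 0.2, -0.6]
width: 6.1
grasp_force: 0.0
```

Converted, 6 mm is 0.015, -5 mm is -0.0125.

>>> jog_arm([
  [[0,0,-0.0125,0,0,0],[0.015,0,0,0,0,0],[0.015,0,0,0,0,0],[0.0125,0,0,0,0,0],[0,0,0,0,0,0]],
])

```text
t: 8.32
ee_pos: [526.0, 51.2, 33.9]
orientation: [-3.133, -0.237, -0.004]
ft_force: [0.4, -0.4, 0.6]
width: 6.3
grasp_force: 0.0
```

>>> jog_arm([
  [[0.0075,0,0,0,0,0],[0.0075,0,0,0,0,0],[0.0075,0,0,0,0,0],[0.0075,0,0,0,0,0],[0.0075,0,0,0,0,0]],
])

```text
t: 8.73
ee_pos: [538.7, 53.2, 33.1]
orientation: [-3.133, -0.237, 0.001]
ft_force: [-0.3, -0.1, -1.0]
width: 5.9
grasp_force: 0.3
```

>>> jog_arm([
  [[0.0075,0,0,0,0,0],[0.0075,0,0,0,0,0],[0.005,0,0,0,0,0],[0,0,0,0,0,0],[0,0,0,0,0,0]],
])

```text
t: 9.15
ee_pos: [547.1, 54.4, 33.3]
orientation: [-3.133, -0.237, -0.001]
ft_force: [0.6, -0.3, -0.7]
width: 5.8
grasp_force: 0.0
```

Converted, 1.5 mm is 0.0038, 1 mm is 0.0025.

>>> jog_arm([
  [[0.0038,0,0,0,0,0],[0.0038,0,0,0,0,0],[0.0025,0,0,0,0,0],[0,0,0,0,0,0],[0,0,0,0,0,0]],
])

```text
t: 9.57
ee_pos: [550.9, 55.0, 33.3]
orientation: [-3.133, -0.237, -0.001]
ft_force: [0.0, -0.3, -0.3]
width: 6.3
grasp_force: 0.0
```

```bash
python3 - <<'E'
from h import *
from workcell import ctrl
import pickle
c=ctrl.get_image("wrist");pickle.dump(c,open("w5.pkl","wb"))
cv2.imwrite("pics/w5.png",c["img"][:,:,::-1])
E
```

```text
(no output)
```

View pics/w5.png

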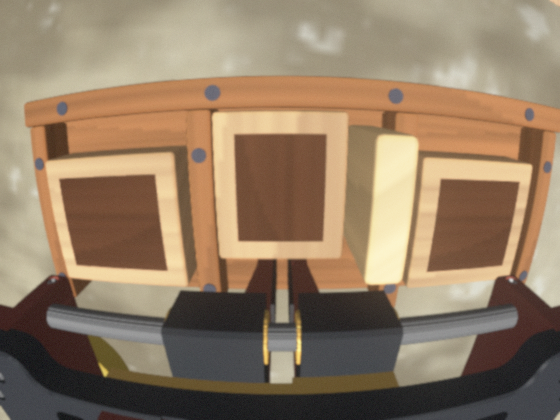

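The panel's back edge, near row 112, has almost reached the fence. It is square, and the spacer still stands beside it at cols 348–416. I'll keep pushing, watching the force.

Converted, 1 mm is 0.0025.

>>> jog_arm([
  [[0.0025,0,0,0,0,0],[0.0025,0,0,0,0,0],[0,0,0,0,0,0],[0,0,0,0,0,0]],
])

```text
t: 9.95
ee_pos: [552.1, 55.2, 33.2]
orientation: [3.133, 0.237, -0.002]
ft_force: [-3.4, -1.2, 2.5]
width: 5.8
grasp_force: 1.7
```

>>> jog_arm([
  [[0.0013,0,0,0,0,0],[0.0013,0,0,0,0,0],[0,0,0,0,0,0],[0,0,0,0,0,0]],
])

```text
t: 10.28
ee_pos: [552.2, 55.3, 33.1]
orientation: [3.133, 0.237, -0.005]
ft_force: [-5.9, -1.4, 5.0]
width: 5.9
grasp_force: 3.3
```

Converted, 0.5 mm is 0.0013, -0.3 mm is -0.0008.

>>> jog_arm([
  [[0.0013,0,0,0,0,0],[0.0013,0,0,0,0,0],[0.0013,0,-0.0008,0,0,0],[0,0,0,0,0,0],[0,0,0,0,0,0]],
])

```text
t: 10.7
ee_pos: [552.2, 55.4, 33.1]
orientation: [3.133, 0.237, -0.009]
ft_force: [-9.1, -2.1, 6.8]
width: 6.0
grasp_force: 4.8
```

```bash
python3 - <<'E'
from h import *
from workcell import ctrl
c=ctrl.get_image("wrist");s=ctrl.get_image("side")
a=cv2.resize(c["img"][70:300,20:560],(800,340));b=cv2.resize(s["img"][165:265,205:325],(312,260),interpolation=cv2.INTER_CUBIC)
o=np.zeros((600,800,3),np.uint8);o[:340]=a;o[340:,:312]=b
cv2.imwrite("pics/w6.png",o[:,:,::-1]);print(ctrl.get_obs()["ft_force"])
E
```

```text
[-9.47563016 -0.88245057  6.47104668]
```

View pics/w6.png

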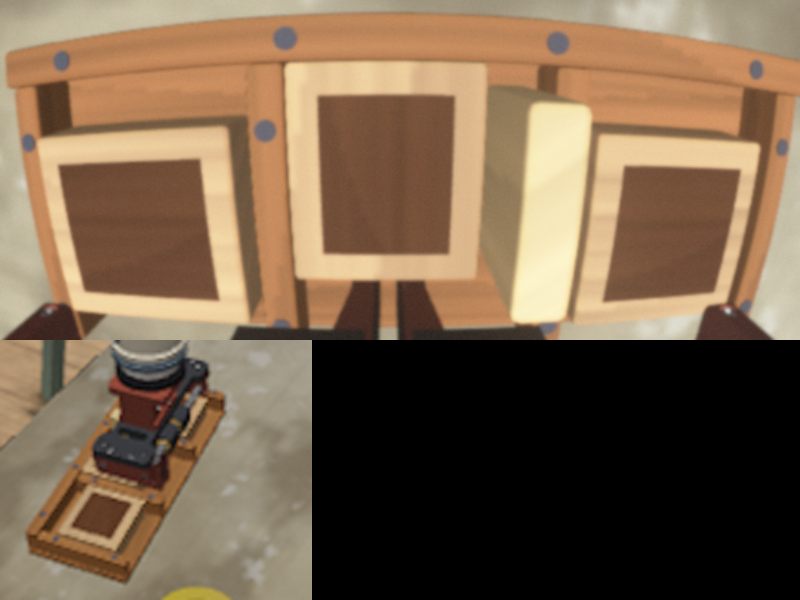

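The panel is flush along the fence (top edge at row 63), the spacer stands beside it, and the other two panels haven't moved. The push is steady at about 9 N, so I'm handing in.

```bash
python3 -c "
from workcell import ctrl
print(ctrl.close_job())"
```

```text
the job is handed in; nothing more can be done
None
```

The job is handed in, with no verdict returned: the spacer stands released in the gap beside the narrow panel (middle bay), and that panel looks flush against the fence, held there by the fingers at about 9 N after roughly 11 s; the other two panels look unmoved.

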